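# Click a setting holder into its sprung stand and tug-test it

### The job

Take the steel work holder out of the wooden rest block and press it into the round socket of the sprung stand until it clicks and its flange sits fully home; push no harder than about 20 N. Then, still gripping it, prove that it is caught: pull it straight up with 12 N, hold that pull steadily for a second (never more than 15 N), ease it back down fully home, let go of it and leave it standing there. Leave the wax block, jar and hammer alone.

Things in the scene. Friction and masses are not known exactly. Their poses are not given: they have to be found in the camera images.
- holder: Turned steel post, 89 mm tall, 0.16 kg, standing in the rest's hole with its flange on the rest's top. Origin: centre of its lowest end; z up its axis. From below: cone nose 8 to 17 mm diameter in 8 mm, 17 mm rim to 11 mm, 10 mm groove to 24 mm, taper to a 17 mm guide from 28 to 36 mm, flange 32 mm diameter to 40 mm, grip barrel 24 mm diameter to 84 mm, brass cap 28 mm diameter to 89 mm.
- barrel (a point): Point on the holder's axis at mid-height of its straight grip barrel (24 mm diameter, 44 mm tall), where to grip it: 62 mm above holder's origin, 22 mm above the flange's upper face.
- rest: The fixed wooden rest block, 80 x 80 x 45 mm, with one 21 mm hole, 38 mm deep, at its centre. Origin: centre of its underside.
- stand: Fixed dark steel base plate, 110 x 100 x 10 mm, with four guide pins; origin: centre of its underside. An aluminium carriage (76 x 92 mm, 44 mm tall, top 62 mm over the table) floats above it; dark tabs of its two catch jaws stick out at its x sides below its top and need not be touched.
- mouth (a point): Centre of the socket's round mouth (19 mm) in the carriage's top face; moves with it; z up the bore. Home: the flange lies on this face, holder's origin 36 mm below. Sprung jaws inside are wedged apart by the nose, then snap into the groove over the rim: 4 to 14 N of push. Catch height varies: once caught, the holder has 1 to 9 mm of free play upwards before the jaws hold it; they never let go.
- carriage (a joint): Height of the floating carriage in m: 0 at rest, positive pulled up, negative pushed down. Its spring has 8 N per mm either way (12 N of pull reads 0.0015), with stops at 10 mm: a gauge of the force on it, the holder's own weight not counted, but read as noisily as the poses.
- wax: Bystander: brown block of wax, 30 x 26 x 24 mm. Origin: centre of its underside.
- jar: Bystander: small jar, 38 mm diameter, 42 mm tall. Origin: centre of its underside.
- hammer: Bystander: hammer, 220 mm long over all, lying on the table, head 26 mm high. Origin: on the underside, at the middle of its length.
Things that resemble listed ones, but are neither listed nor needed, are in the scene too. What is shaped like the holder but orange or red is not meant.

How it is judged:
By the outcome, as a careful person would: the job done as asked, in the order asked, and still so for the second after the job is handed in, with the robot touching nothing.
It also fails if it takes over 51 s, if anything falls off the work surface, if the arm or the gripper's body presses on something with over 40 N, if the wrist force passes 120 N, or if a joint passes its speed limit or range.

### The arm

A 7-joint arm with a two-finger parallel gripper is mounted at the origin on the work surface. World frame = base frame: x ahead of the robot, y to its left, z up, the work surface at z = 0. Lengths are in m, angles in rad, forces in N, time in s.
With the tool pointing down it reaches from about 0.425 to 0.925 m from the base axis. Payload 6.8 kg.
Tool frame: the origin (TCP) lies at the very end of the fingers, on their centre line; the grasp point (between the pads) lies 19 mm behind it; z points along the fingers, y is the line along which they close (so a half turn about z gives the same grasp; the last joint's range is limited). The gripper opens to 85 mm and grips with 20 to 120 N. Pads are 22 mm wide; open, the fingers measure 114 mm over their backs; the gripper's body (76 mm by 85 mm) begins 54 mm behind the grasp point. The pads swing forward as they close: fully open they stand 13 mm farther back than shut.
Start: joints at [-1.242, 0.477, 0.022, 1.555, -0.011, 1.109, -0.083], TCP at [0.286, 0.612, 0.231] pointing down, gripper open.
Joint ranges: [-2.96, 2.96], [-0.34, 2.1], [-1.41, 1.46], [0.24, 2.44], [-1.37, 4.51], [0.17, 1.92], [-2.96, 2.96]. Speed limits (rad/s): [2.39, 2.39, 3.14, 3.14, 3.14, 3.14, 3.14].

### API

Orientations are given as a unit quaternion [w, x, y, z].
In Python, from station import get_obs, read_camera, hand_in gives the robot as it stands.
- The arm moves only by the tool arm_command, never from a script. Its argument "commands" is one flat list of numbers, 7 for each row, row after row: the shift along the tool's x, y, z in m, then the turn, a rotation vector about the tool's x, y, z in degrees, then the opening, from 0 (shut) to 1 (fully open). In form: [tx, ty, tz, rx, ry, rz, fingers, tx, ty, tz, rx, ry, rz, fingers, ...]. A call has 1 to 8 rows; each row is the pose to reach, as a shift and turn from the pose commanded when the call began, along the tool's axes at that moment; what a row does not reach only later rows make up. A row lasts 1/10 s, in which the tool goes at most 50 mm and 8.59 degrees, less where a joint would pass 70% of its speed; a pose out of reach is approached as far as the arm can. A call with a gripper value outside its range is refused whole. The fingers move at their own pace and stop on an object; "force" is the grip in N (left out, the last holds). Time passes only in rows, so rows that repeat a pose let the fingers close. It gives the time, the measured TCP pose, the force, the opening and the grip force at its end, in the units of the state.
- get_obs(): the state, without advancing time (a new reading comes with each control period).
- read_camera(name): name is "side" or "top"; returns a dict with "img" (420x560x3 uint8, red, green, blue), "camera_matrix" (3x3 intrinsics, pixels), "pose" (4x4, takes a point from camera to world coordinates). Camera axes: x right, y down, z forward; pixel columns grow to the right and rows downward; lengths in m; the calibration is good to about 2 mm. A picture is of the moment at which its call begins. There is no depth.
- hand_in(): hands the job in; it is judged then, once.
The state is a dict: "t": time; "q": joint angles; "joint_vel": joint speeds; "joint_torque": joint torques, N m; "eef_pos": TCP position; "tool_rot": TCP orientation; "contact_force": force on the tool from outside, world axes, zero at the start; "torque": the same for the moment, N m; "gripper_width": opening from 0.0 (shut) to 1.0 (fully open); "grasp_force": force on a finger pad.
Only numpy, scipy, OpenCV 4.12 (cv2) and the standard library are available. Lean on these libraries where they do the work, as an engineer would, in place of code of your own. Each camera call takes 0.05 s, during which the arm holds its last target. There are 200 camera calls.

## Working session

There is one attempt and no reset: what is moved stays moved. The work goes in short steps, Python scripts to look and compute and a tool call to move; the robot and the scene stay as the last step left them, time stands still between calls to the robot, and variables do not carry over. Pictures are saved under pics/ and viewed, at most 10 in all, crops included, and the job is handed in when it is done.

Besides the shell and the picture viewer there is one more tool, called after "Call:" as name(argument=value, ...), one argument or row to a line, values as JSON. arm_command: Moves the arm, as the interface text tells. Its arguments: {"type":"object","properties":{"commands":{"type":"array","items":{"type":"number"}},"force":{"type":"number"}},"required":["commands"]}

```bash
mkdir -p pics; ls; python3 - <<'E'
from station import *
import cv2,numpy as np
o=get_obs(); print({k:np.round(v,3).tolist() for k,v in o.items()})
for n in("side","top"):
    c=read_camera(n); cv2.imwrite(f"pics/{n}0.png",c["img"][:,:,::-1]); print(n,c["camera_matrix"].round(1).tolist(),c["pose"].round(3).tolist())
E
```

```text
pics
{'t': 0.0, 'q': [-1.242, 0.478, 0.022, 1.556, -0.011, 1.109, -0.083], 'joint_vel': [0.002, -0.003, 0.0, 0.001, 0.001, -0.0, 0.002], 'joint_torque': [0.0, -59.647, 1.608, -28.12, 0.013, 0.01, 0.0], 'eef_pos': [0.285, 0.611, 0.23], 'tool_rot': [-0.0, 0.217, 0.976, -0.001], 'contact_force': [0.041, 0.225, -0.228], 'torque': [0.059, -0.025, 0.008], 'grasp_force': 0.0, 'gripper_width': 0.998}
side [[433.5, 0.0, 282.0], [0.0, 433.5, 210.5], [0.0, 0.0, 1.0]] [[-0.887, -0.277, 0.37, 0.32], [-0.462, 0.503, -0.731, 0.543], [0.017, -0.819, -0.574, 0.559], [0.0, 0.0, 0.0, 1.0]]
top [[537.0, 0.0, 279.8], [0.0, 537.0, 216.4], [0.0, 0.0, 1.0]] [[0.013, -0.981, 0.192, 0.426], [-1.0, -0.011, 0.012, -0.058], [-0.009, -0.192, -0.981, 1.089], [0.0, 0.0, 0.0, 1.0]]
```

View pics/side0.png

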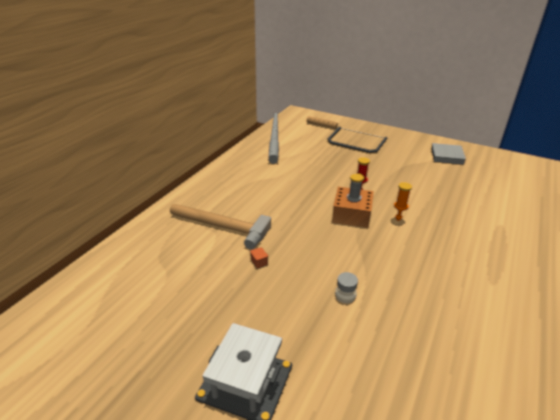

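View pics/top0.png

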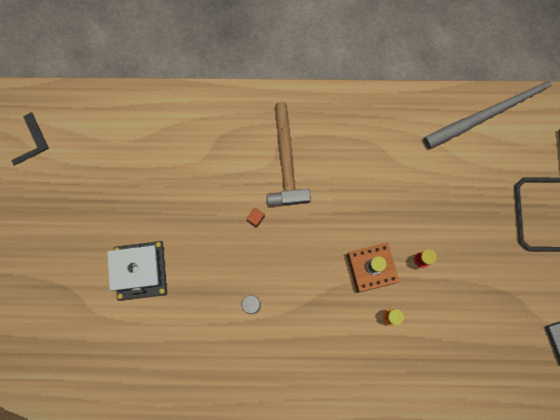

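Candidates for the holder: the steel post in the rest (side 356,188; top 377,265), the red one (side 363,170; top 426,258) and the orange one (side 403,197; top 395,317). I choose the steel one in the wooden block. The stand is at top (133,268) and side (245,357). Next I measure both and check with a close crop.

```bash
cat > h.py <<'E'
import cv2,numpy as np
from station import get_obs, read_camera
def ray(c,uv):
    d=np.linalg.inv(c["camera_matrix"])@[uv[0],uv[1],1]; P=c["pose"]
    return P[:3,3],P[:3,:3]@(d/np.linalg.norm(d))
def plane(c,uv,z):
    o,d=ray(c,uv); return o+d*(z-o[2])/d[2]
def tri(c1,p1,c2,p2):
    A=[];b=[]
    for c,p in((c1,p1),(c2,p2)):
        o,d=ray(c,p); M=np.eye(3)-np.outer(d,d); A.append(M); b.append(M@o)
    x,r,_,_=np.linalg.lstsq(np.vstack(A),np.hstack(b),rcond=None); return x,r**.5
def proj(c,X):
    P=c["pose"]; p=c["camera_matrix"]@(P[:3,:3].T@(np.asarray(X)-P[:3,3])); return p[:2]/p[2]
def blobs(img,lo,hi,box,amin=8):
    x0,y0,x1,y1=box; h=cv2.cvtColor(img,cv2.COLOR_RGB2HSV)[y0:y1,x0:x1]
    m=cv2.inRange(h,np.array(lo),np.array(hi)); k,_,s,ce=cv2.connectedComponentsWithStats(m)
    return m,[(s[i,4],ce[i]+[x0,y0],s[i,:4]+[x0,y0,0,0]) for i in range(1,k) if s[i,4]>=amin]
E
python3 - <<'E'
from h import *
s=read_camera("side");t=read_camera("top")
np.set_printoptions(precision=4,suppress=True)
for c,n,b in((s,"s",(335,165,380,230)),(t,"t",(340,235,405,300))):
    print(n,"cap",blobs(c["img"],(20,120,80),(35,255,255),b)[1])
    print(n,"block",blobs(c["img"],(0,120,40),(14,255,255),b,40)[1])
for c,n,b in((s,"s",(195,310,300,415)),(t,"t",(95,230,180,310))):
    m,bl=blobs(c["img"],(0,0,120),(180,50,255),b,100); print(n,"carr",bl)
    cs,_=cv2.findContours(m,cv2.RETR_CCOMP,cv2.CHAIN_APPROX_NONE)
    big=max(cs,key=cv2.contourArea); print(cv2.boxPoints(cv2.minAreaRect(big))+b[:2])
    for k in cs:
        if 20<cv2.contourArea(k)<400: print(" in",cv2.contourArea(k),k.mean((0,1))+b[:2])
a=cv2.resize(s["img"][150:240,320:420],None,fx=4,fy=4,interpolation=2)
b=cv2.resize(t["img"][235:325,340:440],None,fx=4,fy=4,interpolation=2)
c=cv2.resize(s["img"][325:415,195:295],None,fx=3,fy=3,interpolation=2);d=cv2.resize(t["img"][230:320,85:185],None,fx=3,fy=3,interpolation=2)
im=np.vstack([np.hstack([a,b])[:330],np.pad(np.hstack([c,d]),((0,0),(0,200),(0,0)))]); cv2.imwrite("pics/crop1.png",im[:600,:,::-1])
E
```

```text
s cap [(np.int32(76), array([356.1579, 177.4474]), array([351, 174,  12,   8]))]
s block [(np.int32(1268), array([353.8967, 203.3675]), array([335, 165,  38,  62]))]
t cap [(np.int32(185), array([378.1946, 263.4054]), array([371, 256,  16,  15]))]
t block [(np.int32(1460), array([371.8281, 267.3651]), array([347, 242,  53,  50]))]
s carr [(np.int32(3319), array([242.9889, 358.7526]), array([203, 324,  78,  71]))]
[[202.4262 376.3115]
 [229.1639 315.1967]
 [282.2524 338.423 ]
 [255.5147 399.5377]]
 in 22.0 [270.95 372.5 ]
 in 113.0 [243.4706 355.9412]
t carr [(np.int32(1884), array([132.164 , 267.7091]), array([107, 245,  51,  46]))]
[[106.1235 248.6059]
 [154.6823 244.8706]
 [157.9647 287.5412]
 [109.4059 291.2765]]
 in 58.0 [131.1    266.7333]
```

View pics/crop1.png

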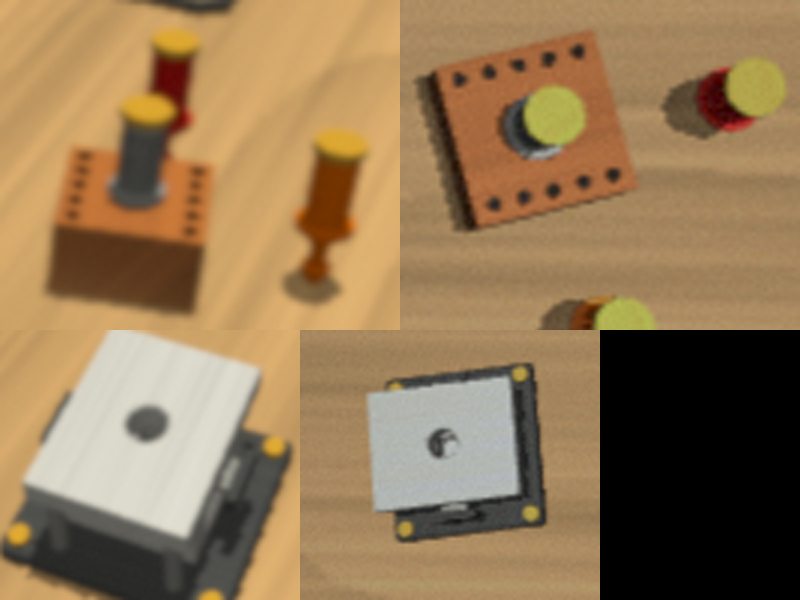

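The crop shows the grey steel post with its brass cap in the wooden block, the red and orange lookalikes beside it, and the socket mouth near top (132.7,267.7) and side (243.5,356).

```bash
python3 - <<'E'
from h import *
from scipy.spatial.transform import Rotation as R
np.set_printoptions(precision=4,suppress=True)
s=read_camera("side");t=read_camera("top")
print("cap tri",tri(s,(356.5,177.2),t,(378.2,263.4)),plane(s,(356.5,177.2),.097),plane(t,(378.2,263.4),.098))
print("mouth tri",tri(s,(243.7,356),t,(132.7,267.7)),plane(s,(243.7,356),.062),plane(t,(132.7,267.7),.062))
for u in ((106.1,248.6),(154.7,244.9),(158,287.5),(109.4,291.3)): print("carr corner",plane(t,u,.062))
for u in ((435-400,72),(595-400,30),(636-400,187),(475-400,230)): print("rest corner",plane(t,(340+u[0]/4,235+u[1]/4),.045))
m,b=blobs(t["img"],(0,0,0),(180,90,120),(240,290,262,320)); 
print("jar",plane(t,(251,304.5),.042), "wax",plane(t,(256,217),.024),"orange",plane(t,(395.5,317),.089),"red",plane(t,(428,258),.089),"hammer",plane(t,(309,197),.026),plane(t,(268,200),.026))
o=get_obs();w,x,y,z=o["tool_rot"];print(R.from_quat([x,y,z,w]).as_matrix())
E
```

```text
cap tri (array([ 0.5352, -0.2285,  0.0971]), array([0.0019])) [ 0.5365 -0.2285  0.097 ] [ 0.5338 -0.2287  0.098 ]
mouth tri (array([0.526 , 0.2365, 0.0601]), array([0.0028])) [0.5272 0.2381 0.062 ] [0.524  0.2352 0.062 ]
carr corner [0.5603 0.2891 0.062 ]
carr corner [0.5685 0.1955 0.062 ]
carr corner [0.4869 0.1845 0.062 ]
carr corner [0.4786 0.2767 0.062 ]
rest corner [ 0.5592 -0.1809  0.045 ]
rest corner [ 0.5808 -0.2594  0.045 ]
rest corner [ 0.5045 -0.2771  0.045 ]
rest corner [ 0.483  -0.1992  0.045 ]
jar [0.4577 0.0079 0.042 ] wax [0.6329 0.003  0.024 ] orange [ 0.437  -0.2595  0.089 ] red [ 0.5459 -0.3231  0.089 ] hammer [ 0.6751 -0.1039  0.026 ] [ 0.6679 -0.0208  0.026 ]
[[-0.9061  0.423  -0.0002]
 [ 0.423   0.9061 -0.0006]
 [-0.0001 -0.0006 -1.    ]]
```

Call:
arm_command(
  commands=[-0.387,-0.273,0.03,0,0,0,1,-0.387,-0.273,0.03,0,0,0,1,-0.387,-0.273,0.03,0,0,0,1,-0.387,-0.273,0.03,0,0,0,1,-0.387,-0.273,0.03,0,0,0,1,-0.582,-0.655,0.03,0,0,0,1,-0.582,-0.655,0.03,0,0,0,1,-0.582,-0.655,0.03,0,0,0,1],
  force=40,
)

```text
t: 1.1
eef_pos: [0.4395, 0.2461, 0.2122]
tool_rot: [0.0, 0.217, 0.976, 0.0]
contact_force: [0.8, 0.6, -0.1]
gripper_width: 1.0
grasp_force: 0.0
```

Call:
arm_command(
  commands=[-0.288,-0.389,0.03,0,0,0,1,-0.288,-0.389,0.03,0,0,0,1,-0.288,-0.389,0.03,0,0,0,1,-0.288,-0.389,0.03,0,0,0,1,-0.288,-0.389,0.03,0,0,0,1,-0.288,-0.389,0.03,0,0,0,1,-0.288,-0.389,0.03,0,0,0,1,-0.288,-0.389,0.03,0,0,0,1],
)

```text
t: 1.9
eef_pos: [0.519, -0.145, 0.1876]
tool_rot: [0.0, 0.216, 0.976, 0.0]
contact_force: [0.6, 0.6, 0.6]
gripper_width: 1.0
grasp_force: 0.0
```

Call:
arm_command(
  commands=[0,0,0,0,0,0,1],
)

```text
t: 2.0
eef_pos: [0.5185, -0.1513, 0.1876]
tool_rot: [0.001, 0.222, 0.975, -0.002]
contact_force: [0.7, 0.5, -0.1]
gripper_width: 1.002
grasp_force: 0.0
```

Call:
arm_command(
  commands=[-0.048,-0.063,0.03,0,0,0,1,-0.048,-0.063,0.03,0,0,0,1,-0.048,-0.063,0.03,0,0,0,1,-0.048,-0.063,0.03,0,0,0,1],
)

```text
t: 2.4
eef_pos: [0.5352, -0.2206, 0.157]
tool_rot: [-0.001, 0.217, 0.976, 0.0]
contact_force: [0.0, 0.6, 0.0]
gripper_width: 1.0
grasp_force: 0.0
```

```bash
python3 - <<'E'
from h import *
np.set_printoptions(precision=4,suppress=True)
s=read_camera("side");t=read_camera("top")
o=get_obs();p=np.array(o["eef_pos"]);print(p,o["contact_force"])
print("tcp px side",proj(s,p),"top",proj(t,p))
u,v=proj(s,p).astype(int)
cv2.imwrite("pics/c2.png",cv2.resize(s["img"][v-70:v+80,u-90:u+90],None,fx=4,fy=4,interpolation=2)[:,:,::-1])
E
```

```text
[ 0.5358 -0.219   0.1576] [-0.3284 -0.272   0.1285]
tcp px side [358.7337 153.2603] top [378.4391 258.5019]
```

View pics/c2.png

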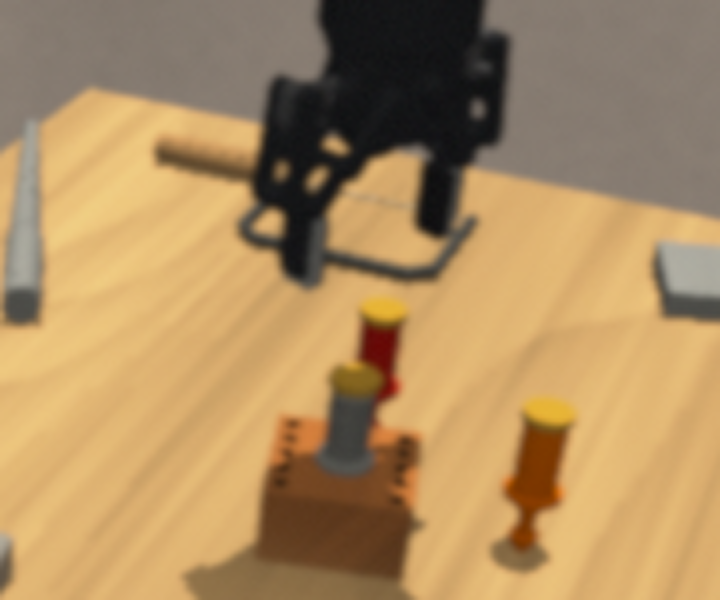

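Call:
arm_command(
  commands=[-0.003,-0.006,0.03,0,0,0,1,-0.003,-0.006,0.03,0,0,0,1,-0.003,-0.006,0.03,0,0,0,1],
)

```text
t: 2.8
eef_pos: [0.5356, -0.2259, 0.1277]
tool_rot: [-0.001, 0.216, 0.976, 0.0]
contact_force: [0.5, 0.2, -0.7]
gripper_width: 0.998
grasp_force: 0.0
```

```bash
python3 - <<'E'
from h import *
np.set_printoptions(precision=4,suppress=True)
P=[];F=[]
for i in range(5):
    t=read_camera("top"); o=get_obs();P.append(o["eef_pos"]);F.append(o["contact_force"])
print(np.array(P),np.mean(P,0),np.mean(F,0),np.std(F,0))
E
```

```text
[[ 0.5362 -0.2263  0.1283]
 [ 0.5365 -0.2266  0.1286]
 [ 0.5366 -0.2267  0.1287]
 [ 0.5365 -0.2269  0.1286]
 [ 0.5364 -0.227   0.1284]] [ 0.5364 -0.2267  0.1285] [-0.1138  0.2039  0.5923] [0.3873 0.3265 0.4213]
```

Call:
arm_command(
  commands=[0,-0.002,0.045,0,0,0,1,0,-0.002,0.076,0,0,0,1,0,-0.002,0.076,0,0,0,1,0,-0.002,0.076,0,0,0,0.5,0,-0.002,0.076,0,0,0,0.32,0,-0.002,0.076,0,0,0,0.32],
  force=80,
)

```text
t: 3.65
eef_pos: [0.5363, -0.2295, 0.0533]
tool_rot: [0.002, 0.217, 0.976, -0.0]
contact_force: [1.0, -0.1, 1.7]
gripper_width: 0.517
grasp_force: 0.0
```

Call:
arm_command(
  commands=[0,0,0,0,0,0,0,0,0,0,0,0,0,0,0,0,0,0,0,0,0,0,0,0,0,0,0,0,0,0,0,0,0,0,0],
)

```text
t: 4.15
eef_pos: [0.5358, -0.2291, 0.0527]
tool_rot: [0.001, 0.217, 0.976, 0.0]
contact_force: [-0.9, 0.7, 6.5]
gripper_width: 0.263
grasp_force: 77.8
```

Call:
arm_command(
  commands=[0,0,-0.005,0,0,0,0,0,0,-0.02,0,0,0,0,0,0,-0.05,0,0,0,0,0,0,-0.09,0,0,0,0,0,0,-0.12,0,0,0,0,0,0,-0.12,0,0,0,0],
)

```text
t: 4.75
eef_pos: [0.5376, -0.2306, 0.177]
tool_rot: [0.004, 0.217, 0.976, -0.0]
contact_force: [1.3, 0.6, -1.6]
gripper_width: 0.266
grasp_force: 78.4
```

```bash
python3 - <<'E'
from h import *
np.set_printoptions(precision=4,suppress=True)
P=[];F=[]
for i in range(4):
    s=read_camera("side"); o=get_obs();P.append(o["eef_pos"]);F.append(o["contact_force"])
t=read_camera("top")
p=np.mean(P,0);print(p,np.mean(F,0),o["gripper_width"],o["grasp_force"])
u,v=proj(s,p).astype(int);print(u,v)
cv2.imwrite("pics/c3.png",cv2.resize(s["img"][v-60:v+60,u-70:u+70],None,fx=5,fy=5,interpolation=2)[:,:,::-1])
E
```

```text
[ 0.535  -0.229   0.1723] [-0.4908  0.1429 -1.844 ] 0.2692896042167696 78.36530148983002
361 144
```

View pics/c3.png

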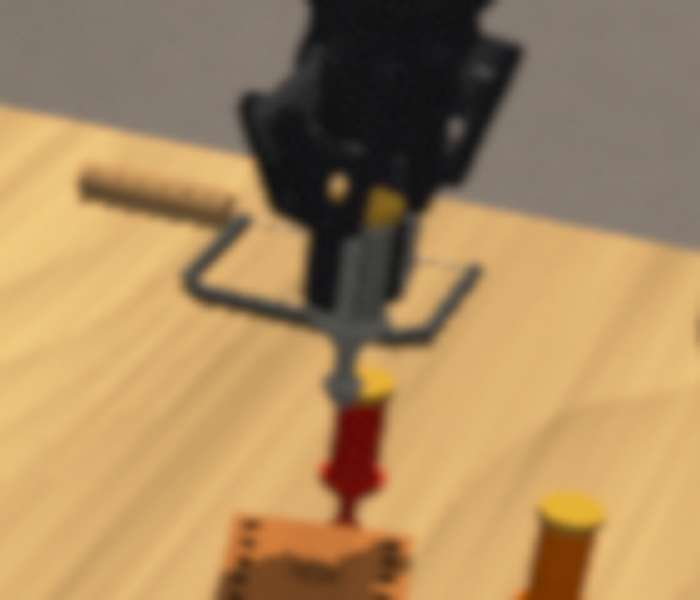

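The post hangs upright and clear of the block (flange at crop 358,330, nose at 343,390). Now I carry it over the stand.

Call:
arm_command(
  commands=[0.02,0.04,0,0,0,0,0,0.206,0.418,0,0,0,0,0,0.206,0.418,0,0,0,0,0,0.206,0.418,0,0,0,0,0,0.206,0.418,0,0,0,0,0,0.206,0.418,0,0,0,0,0,0.206,0.418,0,0,0,0,0,0.206,0.418,0,0,0,0,0],
)

```text
t: 5.8
eef_pos: [0.5255, 0.1672, 0.1703]
tool_rot: [-0.001, 0.217, 0.976, -0.001]
contact_force: [0.1, 0.2, -0.3]
gripper_width: 0.267
grasp_force: 78.5
```

Call:
arm_command(
  commands=[0.019,0.041,0,0,0,0,0,0.019,0.041,0.04,0,0,0,0,0.019,0.041,0.04,0,0,0,0,0.019,0.041,0.04,0,0,0,0],
)

```text
t: 6.2
eef_pos: [0.5257, 0.2093, 0.1302]
tool_rot: [-0.001, 0.217, 0.976, -0.002]
contact_force: [0.6, 0.3, -0.3]
gripper_width: 0.268
grasp_force: 78.7
```

```bash
python3 - <<'E'
from h import *
np.set_printoptions(precision=4,suppress=True)
P=[];F=[]
for i in range(4):
    s=read_camera("side"); o=get_obs();P.append(o["eef_pos"]);F.append(o["contact_force"])
t=read_camera("top")
p=np.mean(P,0);print(p,np.mean(F,0))
u,v=proj(s,p).astype(int);print(u,v)
u0,v0=max(u-70,0),max(min(v-40,300),0);print(u0,v0)
cv2.imwrite("pics/c4.png",cv2.resize(s["img"][v0:v0+120,u0:u0+140],None,fx=5,fy=5,interpolation=2)[:,:,::-1])
E
```

```text
[0.5274 0.2095 0.1322] [ 0.1517  0.043  -0.9829]
253 305
183 265
```

View pics/c4.png

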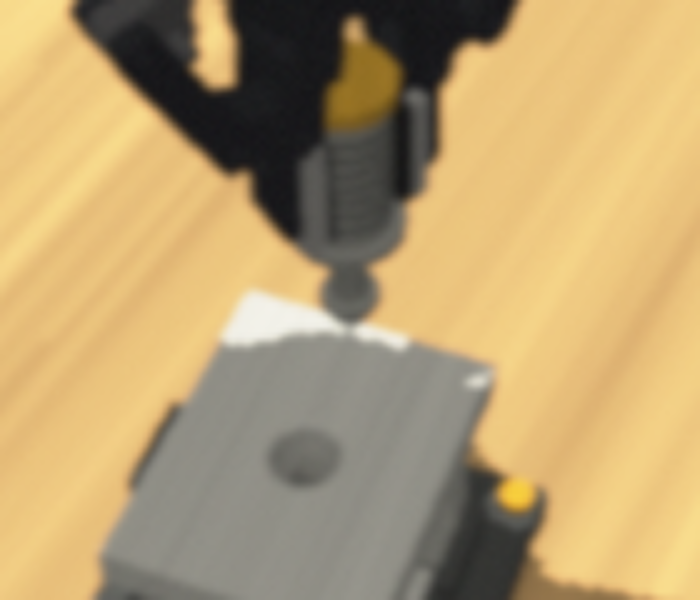

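The nose rim is centred at side px (253,324), its tip at about (253,328), and the mouth at (243.8,356.6). I compare the two along side-camera rays.

```bash
python3 - <<'E'
from h import *
np.set_printoptions(precision=4,suppress=True)
s=read_camera("side");p=np.array(get_obs()["eef_pos"]);print(p)
print("rim",plane(s,(253,323.8),p[2]-.0437+.0095),"tip",plane(s,(253,328.4),p[2]-.0437))
# flange upper ellipse centre: crop(353,237)
print("mouth",plane(s,(243.8,356.6),.062))
for X in ((p[0],p[1],p[2]-.0342),(p[0]+.005,p[1],p[2]-.0342)): print(proj(s,X))
E
```

```text
[0.5274 0.2103 0.1325]
rim [0.5279 0.2109 0.0983] tip [0.5281 0.2109 0.0888]
mouth [0.5266 0.2389 0.062 ]
[253.5128 323.5773]
[250.3205 322.1942]
```

Call:
arm_command(
  commands=[0.012,0.023,0,0,0,0,0,0.012,0.023,0.018,0,0,0,0,0.012,0.023,0.018,0,0,0,0,0.012,0.023,0.018,0,0,0,0],
)

```text
t: 6.9
eef_pos: [0.5256, 0.2359, 0.1137]
tool_rot: [-0.0, 0.217, 0.976, -0.0]
contact_force: [0.3, 0.5, -1.1]
gripper_width: 0.267
grasp_force: 78.7
```

```bash
python3 - <<'E'
from h import *
np.set_printoptions(precision=4,suppress=True)
P=[];F=[]
for i in range(4):
    s=read_camera("side"); o=get_obs();P.append(o["eef_pos"]);F.append(o["contact_force"])
p=np.mean(P,0);print(p,np.mean(F,0))
for dz in(.0437,.0342): print("proj",proj(s,p-[0,0,dz]))
print("mouth if directly below",proj(s,[p[0],p[1],.062]))
cv2.imwrite("pics/c5.png",cv2.resize(s["img"][310:400,195:295],None,fx=6,fy=6,interpolation=2)[:,:,::-1])
E
```

```text
[0.5261 0.2361 0.1142] [-0.0196 -0.2269 -1.2916]
proj [244.9963 351.2024]
proj [244.766  346.6733]
mouth if directly below [245.198  355.1699]
```

View pics/c5.png

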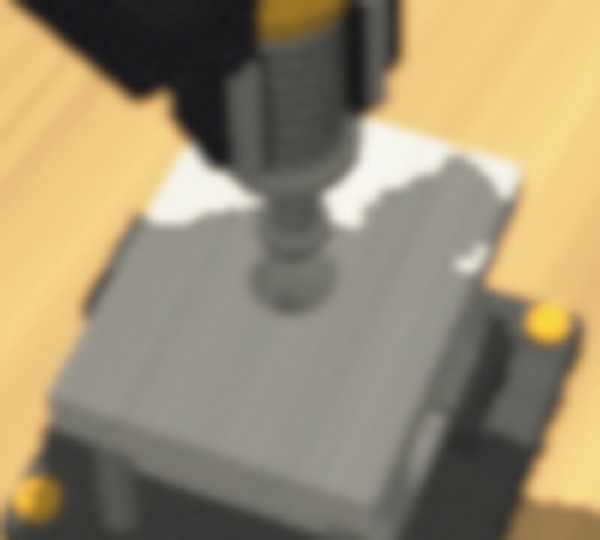

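The nose hangs just above the mouth (centre at side 243.8,356.7). It needs about +1 mm in y, then a gentle descent while watching the forces.

Call:
arm_command(
  commands=[0.0004,0.001,0.005,0,0,0,0,0.0004,0.001,0.01,0,0,0,0,0.0004,0.001,0.014,0,0,0,0,0.0004,0.001,0.016,0,0,0,0,0.0004,0.001,0.018,0,0,0,0,0.0004,0.001,0.018,0,0,0,0],
)

```text
t: 7.7
eef_pos: [0.5257, 0.2376, 0.0951]
tool_rot: [-0.0, 0.217, 0.976, -0.0]
contact_force: [1.5, -0.6, -1.5]
gripper_width: 0.266
grasp_force: 78.7
```

Call:
arm_command(
  commands=[0,0,0.002,0,0,0,0,0,0,0.004,0,0,0,0,0,0,0.005,0,0,0,0,0,0,0.005,0,0,0,0],
)

```text
t: 8.1
eef_pos: [0.5257, 0.2376, 0.0903]
tool_rot: [0.0, 0.217, 0.976, -0.0]
contact_force: [1.1, -1.3, -1.9]
gripper_width: 0.266
grasp_force: 78.7
```

Call:
arm_command(
  commands=[0,0,0.002,0,0,0,0,0,0,0.004,0,0,0,0,0,0,0.006,0,0,0,0,0,0,0.006,0,0,0,0],
)

```text
t: 8.5
eef_pos: [0.5258, 0.2379, 0.0843]
tool_rot: [0.0, 0.217, 0.976, 0.0]
contact_force: [1.3, -0.7, -0.2]
gripper_width: 0.264
grasp_force: 78.7
```

Call:
arm_command(
  commands=[0,0,0.001,0,0,0,0,0,0,0.002,0,0,0,0,0,0,0.003,0,0,0,0,0,0,0.003,0,0,0,0],
)

```text
t: 8.9
eef_pos: [0.5256, 0.2381, 0.0815]
tool_rot: [-0.0, 0.217, 0.976, 0.0]
contact_force: [0.7, -0.9, 2.6]
gripper_width: 0.268
grasp_force: 78.7
```

Call:
arm_command(
  commands=[0,0,0.0005,0,0,0,0,0,0,0.001,0,0,0,0,0,0,0.001,0,0,0,0],
)

```text
t: 9.2
eef_pos: [0.5257, 0.2381, 0.0805]
tool_rot: [0.0, 0.217, 0.976, 0.0]
contact_force: [0.5, 0.9, 3.0]
gripper_width: 0.267
grasp_force: 78.7
```

Call:
arm_command(
  commands=[0,0,0.0005,0,0,0,0,0,0,0.001,0,0,0,0,0,0,0.001,0,0,0,0],
)

```text
t: 9.5
eef_pos: [0.5251, 0.2377, 0.0789]
tool_rot: [-0.0, 0.217, 0.976, -0.0]
contact_force: [0.6, 0.5, -1.5]
gripper_width: 0.264
grasp_force: 78.7
```

Call:
arm_command(
  commands=[0,0,0.001,0,0,0,0,0,0,0.002,0,0,0,0,0,0,0.003,0,0,0,0,0,0,0.003,0,0,0,0],
)

```text
t: 9.9
eef_pos: [0.5256, 0.2376, 0.0762]
tool_rot: [-0.0, 0.217, 0.976, -0.0]
contact_force: [1.0, 0.8, 0.7]
gripper_width: 0.267
grasp_force: 78.7
```

Call:
arm_command(
  commands=[0,0,0.001,0,0,0,0,0,0,0.002,0,0,0,0,0,0,0.003,0,0,0,0,0,0,0.003,0,0,0,0],
)

```text
t: 10.3
eef_pos: [0.5256, 0.2375, 0.0732]
tool_rot: [-0.0, 0.217, 0.976, -0.0]
contact_force: [2.0, -0.3, -0.4]
gripper_width: 0.265
grasp_force: 78.7
```

Call:
arm_command(
  commands=[0,0,0.001,0,0,0,0,0,0,0.002,0,0,0,0,0,0,0.002,0,0,0,0],
)

```text
t: 10.6
eef_pos: [0.5256, 0.2375, 0.0712]
tool_rot: [-0.0, 0.217, 0.976, -0.0]
contact_force: [2.7, -0.0, -1.0]
gripper_width: 0.269
grasp_force: 78.7
```

Call:
arm_command(
  commands=[0,0,0.001,0,0,0,0,0,0,0.0015,0,0,0,0,0,0,0.0015,0,0,0,0],
)

```text
t: 10.9
eef_pos: [0.5256, 0.2376, 0.0698]
tool_rot: [-0.0, 0.217, 0.976, -0.0]
contact_force: [2.3, -1.3, -0.5]
gripper_width: 0.27
grasp_force: 78.7
```

Call:
arm_command(
  commands=[0,0,0.0005,0,0,0,0,0,0,0.001,0,0,0,0,0,0,0.001,0,0,0,0],
)

```text
t: 11.2
eef_pos: [0.5257, 0.2376, 0.0691]
tool_rot: [-0.0, 0.217, 0.976, -0.0]
contact_force: [0.5, -2.4, 3.6]
gripper_width: 0.266
grasp_force: 79.1
```

Call:
arm_command(
  commands=[0,0,0.0005,0,0,0,0,0,0,0.001,0,0,0,0,0,0,0.001,0,0,0,0],
)

```text
t: 11.5
eef_pos: [0.5257, 0.2377, 0.0685]
tool_rot: [-0.0, 0.217, 0.976, 0.0]
contact_force: [-0.5, -2.9, 7.4]
gripper_width: 0.27
grasp_force: 79.5
```

Call:
arm_command(
  commands=[0,0,0.0004,0,0,0,0,0,0,0.0008,0,0,0,0,0,0,0.0008,0,0,0,0],
)

```text
t: 11.8
eef_pos: [0.5257, 0.2376, 0.068]
tool_rot: [-0.0, 0.217, 0.976, 0.0]
contact_force: [-1.7, -3.8, 11.7]
gripper_width: 0.268
grasp_force: 79.8
```

```bash
python3 - <<'E'
from h import *
np.set_printoptions(precision=4,suppress=True)
P=[];F=[]
for i in range(5):
    s=read_camera("side"); o=get_obs();P.append(o["eef_pos"]);F.append(o["contact_force"])
print(np.mean(P,0),np.array(F))
cv2.imwrite("pics/c6.png",cv2.resize(s["img"][310:400,195:295],None,fx=6,fy=6,interpolation=2)[:,:,::-1])
E
```

```text
[0.5257 0.2376 0.068 ] [[-2.5324 -3.9299 12.0748]
 [-2.9902 -3.2042 10.712 ]
 [-2.2795 -3.6657 11.8819]
 [-1.6628 -2.8336 11.1982]
 [-1.8728 -3.0003 11.2483]]
```

View pics/c6.png

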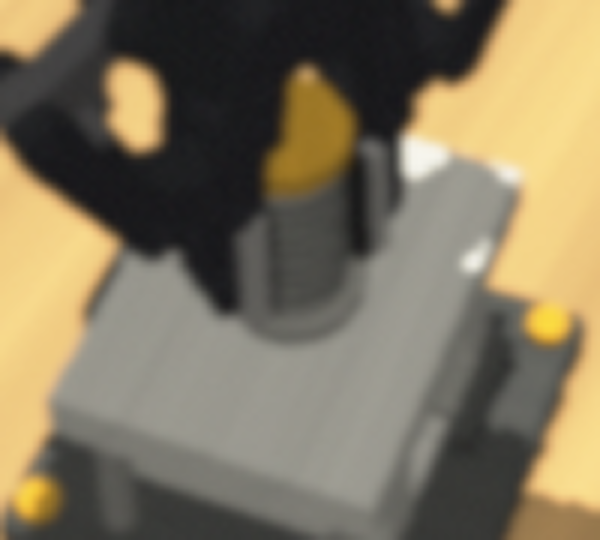

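The flange lies on the carriage face (crop 300,320). Now the upward pull: first through the free play, then in small steps.

Call:
arm_command(
  commands=[0,0,-0.0005,0,0,0,0,0,0,-0.001,0,0,0,0,0,0,-0.0015,0,0,0,0,0,0,-0.002,0,0,0,0,0,0,-0.0025,0,0,0,0,0,0,-0.0025,0,0,0,0],
)

```text
t: 12.65
eef_pos: [0.5257, 0.2376, 0.0695]
tool_rot: [0.0, 0.217, 0.976, -0.0]
contact_force: [1.8, -2.6, 1.6]
gripper_width: 0.265
grasp_force: 79.2
```

Call:
arm_command(
  commands=[0,0,-0.0005,0,0,0,0,0,0,-0.001,0,0,0,0,0,0,-0.001,0,0,0,0],
)

```text
t: 12.95
eef_pos: [0.5256, 0.2377, 0.0703]
tool_rot: [-0.0, 0.217, 0.976, -0.0]
contact_force: [2.4, -2.5, -3.2]
gripper_width: 0.271
grasp_force: 78.8
```

Call:
arm_command(
  commands=[0,0,-0.0005,0,0,0,0,0,0,-0.001,0,0,0,0,0,0,-0.001,0,0,0,0],
)

```text
t: 13.25
eef_pos: [0.5256, 0.2376, 0.0715]
tool_rot: [-0.0, 0.217, 0.976, -0.0]
contact_force: [3.4, -2.1, -3.2]
gripper_width: 0.265
grasp_force: 78.7
```

Call:
arm_command(
  commands=[-0.0004,0,-0.0005,0,0,0,0,-0.0004,0,-0.001,0,0,0,0,-0.0004,0,-0.001,0,0,0,0],
)

```text
t: 13.55
eef_pos: [0.5257, 0.2377, 0.0727]
tool_rot: [-0.0, 0.217, 0.976, -0.0]
contact_force: [2.2, -1.8, -2.0]
gripper_width: 0.266
grasp_force: 78.7
```

Call:
arm_command(
  commands=[0,0,-0.0005,0,0,0,0,0,0,-0.001,0,0,0,0,0,0,-0.001,0,0,0,0],
)

```text
t: 13.85
eef_pos: [0.5258, 0.2378, 0.0737]
tool_rot: [-0.0, 0.217, 0.976, 0.0]
contact_force: [1.2, -2.8, -2.1]
gripper_width: 0.269
grasp_force: 78.7
```

Call:
arm_command(
  commands=[0,0,-0.0005,0,0,0,0,0,0,-0.001,0,0,0,0,0,0,-0.001,0,0,0,0],
)

```text
t: 14.15
eef_pos: [0.5257, 0.2377, 0.0743]
tool_rot: [-0.0, 0.217, 0.976, -0.0]
contact_force: [1.8, 0.1, -6.3]
gripper_width: 0.269
grasp_force: 78.5
```

Call:
arm_command(
  commands=[0,0,-0.0003,0,0,0,0,0,0,-0.0005,0,0,0,0,0,0,-0.0005,0,0,0,0],
)

```text
t: 14.45
eef_pos: [0.5257, 0.2377, 0.0747]
tool_rot: [-0.0, 0.217, 0.976, -0.0]
contact_force: [2.4, -0.3, -10.1]
gripper_width: 0.267
grasp_force: 78.6
```

```bash
cat > f.py <<'E'
from h import *
np.set_printoptions(precision=4,suppress=True)
P=[];F=[]
for i in range(4):
    read_camera("side"); o=get_obs();P.append(o["eef_pos"]);F.append(o["contact_force"])
print(o["t"],np.mean(P,0),np.mean(F,0),np.array(F)[:,2])
E
python3 f.py
```

```text
14.65 [0.5257 0.2377 0.0748] [  1.7267   0.514  -10.4959] [-10.3972 -10.3906 -10.0363 -11.1595]
```

Call:
arm_command(
  commands=[0,0,-0.0002,0,0,0,0,0,0,-0.00035,0,0,0,0,0,0,-0.00035,0,0,0,0],
)

```text
t: 14.95
eef_pos: [0.5257, 0.2377, 0.0752]
tool_rot: [-0.0, 0.217, 0.976, -0.0]
contact_force: [2.0, 1.0, -11.3]
gripper_width: 0.269
grasp_force: 78.8
```

```bash
python3 f.py
```

```text
15.15 [0.5257 0.2377 0.0752] [  1.6718   1.0458 -13.2411] [-12.7732 -13.2951 -13.158  -13.7382]
```

Steady at about 13.2 N including the holder's weight, so about 12 N on the catch. I hold it.

Call:
arm_command(
  commands=[0,0,0,0,0,0,0,0,0,0,0,0,0,0,0,0,0,0,0,0,0,0,0,0,0,0,0,0,0,0,0,0,0,0,0,0,0,0,0,0,0,0,0,0,0,0,0,0,0,0,0,0,0,0,0,0],
)

```text
t: 15.95
eef_pos: [0.5257, 0.2376, 0.0754]
tool_rot: [-0.0, 0.217, 0.976, -0.0]
contact_force: [0.4, 1.9, -15.1]
gripper_width: 0.266
grasp_force: 78.8
```

```bash
python3 f.py;python3 f.py
```

```text
16.15 [0.5258 0.2376 0.0754] [  0.461    1.4981 -13.9488] [-13.6921 -13.8173 -14.4683 -13.8176]
16.35 [0.5258 0.2376 0.0754] [  0.2369   1.8022 -14.399 ] [-14.4238 -14.7325 -13.9632 -14.4767]
```

Call:
arm_command(
  commands=[0,0,0.00015,0,0,0,0,0,0,0.00015,0,0,0,0,0,0,0.00015,0,0,0,0,0,0,0.00015,0,0,0,0],
)

```text
t: 16.75
eef_pos: [0.5259, 0.2376, 0.0753]
tool_rot: [-0.0, 0.217, 0.976, -0.0]
contact_force: [-0.3, 1.8, -12.8]
gripper_width: 0.266
grasp_force: 78.8
```

```bash
python3 f.py
```

```text
16.95 [0.5259 0.2376 0.0753] [ -0.6979   1.7863 -13.0588] [-12.5091 -13.4517 -13.3825 -12.8917]
```

Call:
arm_command(
  commands=[0,0,0,0,0,0,0,0,0,0,0,0,0,0,0,0,0,0,0,0,0,0,0,0,0,0,0,0,0,0,0,0,0,0,0,0,0,0,0,0,0,0,0,0,0,0,0,0,0,0,0,0,0,0,0,0],
)

```text
t: 17.75
eef_pos: [0.5259, 0.2376, 0.0753]
tool_rot: [-0.0, 0.217, 0.976, -0.0]
contact_force: [-0.6, 1.6, -12.3]
gripper_width: 0.267
grasp_force: 78.8
```

```bash
python3 f.py;python3 f.py
```

```text
17.95 [0.5259 0.2376 0.0753] [ -0.6392   1.9449 -12.8042] [-13.0619 -12.5993 -12.0659 -13.4897]
18.15 [0.5259 0.2376 0.0753] [ -1.1063   1.4325 -12.6789] [-12.6293 -12.8074 -12.0201 -13.2589]
```

The pull stayed steady for well over a second. Now I ease it down.

Call:
arm_command(
  commands=[0,0,0.0005,0,0,0,0,0,0,0.0012,0,0,0,0,0,0,0.002,0,0,0,0,0,0,0.003,0,0,0,0,0,0,0.004,0,0,0,0,0,0,0.005,0,0,0,0,0,0,0.0055,0,0,0,0,0,0,0.0055,0,0,0,0],
)

```text
t: 18.95
eef_pos: [0.5264, 0.2377, 0.07]
tool_rot: [0.0, 0.217, 0.976, 0.0]
contact_force: [0.3, -0.2, -1.3]
gripper_width: 0.268
grasp_force: 79.8
```

Call:
arm_command(
  commands=[0,0,0.0005,0,0,0,0,0,0,0.001,0,0,0,0,0,0,0.001,0,0,0,0,0,0,0.001,0,0,0,0],
)

```text
t: 19.35
eef_pos: [0.5264, 0.2378, 0.0692]
tool_rot: [0.0, 0.217, 0.976, 0.0]
contact_force: [-0.4, -0.2, 3.5]
gripper_width: 0.27
grasp_force: 80.2
```

```bash
python3 f.py
```

```text
19.55 [0.5264 0.2378 0.0691] [0.1009 0.3917 3.8137] [3.1353 3.0071 4.4108 4.7014]
```

Call:
arm_command(
  commands=[0,0,0.0004,0,0,0,0,0,0,0.0004,0,0,0,0,0,0,0.0004,0,0,0,0.3,0,0,0.0004,0,0,0,0.5,0,0,0.0004,0,0,0,0.8,0,0,0.0004,0,0,0,0.8,0,0,0.0004,0,0,0,0.8],
)

```text
t: 20.25
eef_pos: [0.5258, 0.2375, 0.0682]
tool_rot: [-0.0, 0.217, 0.976, -0.0]
contact_force: [0.3, 0.2, 0.5]
gripper_width: 0.798
grasp_force: 0.0
```

Released. Retreat straight up.

Call:
arm_command(
  commands=[0,0,-0.02,0,0,0,0.8,0,0,-0.06,0,0,0,0.8,0,0,-0.1,0,0,0,1,0,0,-0.14,0,0,0,1,0,0,-0.17,0,0,0,1,0,0,-0.17,0,0,0,1,0,0,-0.17,0,0,0,1],
)

```text
t: 20.95
eef_pos: [0.5261, 0.2377, 0.2389]
tool_rot: [0.0, 0.217, 0.976, 0.001]
contact_force: [-0.9, -0.6, -0.4]
gripper_width: 0.999
grasp_force: 0.0
```

```bash
python3 f.py; python3 - <<'E'
from h import *
s=read_camera("side");t=read_camera("top")
cap=blobs(s["img"],(20,120,60),(35,255,255),(215,290,280,360))[1]; print(cap)
print("expected cap top px, home:",proj(s,[.5264,.2382,.115]),"5mm up",proj(s,[.5264,.2382,.120]))
a=cv2.resize(s["img"][290:410,190:300],None,fx=4,fy=4,interpolation=2);b=cv2.resize(s["img"][100:300,150:430],(360,257))
cv2.imwrite("pics/c7.png",np.hstack([a[:480],np.pad(b,((0,223),(0,0),(0,0)))])[:,:800,::-1])
E
```

```text
21.15 [0.5252 0.2373 0.2372] [-0.3671 -0.3628 -0.444 ] [-0.458   0.1506 -0.3988 -1.0697]
[(np.int32(299), array([242.1638796 , 330.89632107]), array([233, 320,  19,  22]))]
expected cap top px, home: [242.80309048 330.29707085] 5mm up [242.66508719 327.69858568]
```

View pics/c7.png

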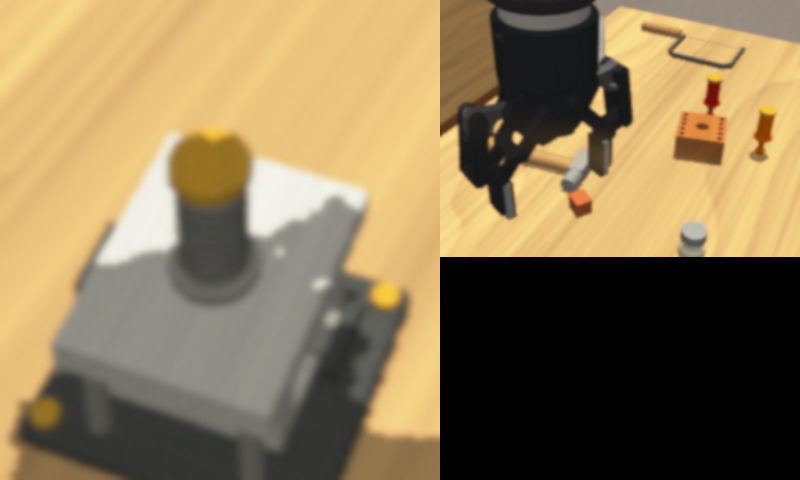

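The holder stands upright in the socket with its flange on the carriage (crop 213,275). Its cap is at side px (242.2,330.9), against (242.8,330.3) expected for home. The gripper is clear and the bystanders have not moved.

```bash
python3 -c "from station import hand_in; print(hand_in())"
```

```text
the job is handed in; nothing more can be done
None
```

The holder is pressed fully home in the sprung stand, passed a steady pull of about 12 N held for over a second, was eased back down and released, and the job is handed in at about 21 s.

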